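# Open the dial lock of the savings tin and hold up its shackle

## Task

Unlock the green savings tin: turn its black dial clockwise, click by click, until the dial's red pointer sits in the notch at the red mark beside the shackle, then pull the steel shackle straight up out of the lock. Carry the shackle over the blue soap dish and finish still holding it there in the gripper, bow uppermost, its legs about 8 cm above the middle of the dish's lid, still and touching nothing else, ready for someone to take. Leave the dial in its open notch and do not shift the mug, jar, brush, scourer tin or washing-up bottle.

Things in the scene. Friction and masses are not known exactly. Their poses are not given: they have to be found in the camera images.
- tin: green steel savings tin, fixed, 130 (its x) x 200 (its y) x 70 mm high; origin under its centre. In its frame the dial axis is at (0, -55) mm and the shackle's legs stand at (0, 7) and (0, 57) mm in guide holes with about 1.5 mm play. Inside, a ring on the dial blocks the shackle's toe unless the dial is within about 0.1 rad of 0; forcing it before then only tilts and jams it.
- dial (a joint): turn of the black dial about its vertical axis, rad. 0 is the open notch, red pointer towards the tin's +y, the red mark and the shackle; positive is anticlockwise from above. It starts in a notch one to four clicks (0.52 to 2.09) away: turn it clockwise to 0. Stops at -0.6 and 2.9. A spring draws it into notches every 0.524 rad (30 degrees), 0 being one; passing a notch takes about 0.1 N m.
- dial_grip (a point): on the dial axis, 88 mm above the shelf, at grip height. The grip is a black upright bar 14 mm thick, 46 mm long, z = 74 to 98 mm, on a round skirt 60 mm across (z = 70 to 74 mm). Its length follows the red pointer: along the tin's y at dial = 0. This point turns with the dial; its y is the pointer's direction.
- shackle: loose U-shaped steel shackle, 150 g. Two round legs 8 mm thick at y = -25 and 25 mm, lower ends at the origin's height, rise 72 mm to a bow bar 10 (x) x 60 (y) x 12 mm high. A toe on the y = -25 leg reaches to y = -43 mm. Locked in, its origin is midway between the tin's leg holes, 30 mm above the shelf, axes as the tin's; lifted 45 mm it is free of the tin.
- shackle_bow (a point): middle of the shackle's bow bar, 78 mm above the shackle's origin (108 mm above the shelf when locked in, 38 mm above the tin's top); pinch the bar here from above across its 10 mm.
- dish: blue plastic soap dish with a closed flat hinged lid, fixed to the shelf, 110 (its x) x 80 (its y) mm, 38 mm high with the lid; origin under its centre. It stands left or right of the tin.
- dish_top (a point): middle of the top of the soap dish's lid, 38 mm above the shelf.
- mug: white enamel mug, 76 mm wide, 80 mm high, standing loose; origin under its centre. Bystander.
- scourer_tin: round stainless steel scourer tin, 84 mm wide, 60 mm high, loose; origin under its centre. Bystander.
- brush: green dish brush, 200 mm long, lying loose; origin under its middle. Bystander.
- jar: small glass jar with red twist cap, 56 mm wide, 75 mm high, loose; origin under its centre. Bystander.
- soap_bottle: yellow washing-up bottle, 60 mm wide, 170 mm high, standing loose; origin under its centre. Bystander.
Mind the look-alikes: they are no part of the job. Of the things that look like the dish, take the one that is farthest to the robot's left at the start.

How it is judged:
On the way, in this order (a step that is already met when the one before it is completed fails the run):
1. the dial is turned to its open notch, the shackle still in the lock (value of joint dial between -0.15 and 0.15 rad and z of shackle in the frame of tin below 0.045 m), for 0.2 s.
2. the shackle is pulled clear out of the lock, the dial in its open notch (value of joint dial between -0.15 and 0.15 rad and z of shackle in the frame of tin above 0.085 m and contact force between the fingers and shackle above 1 N), for 0.2 s.
At the end, for the whole second after the job is handed in: Still gripping the shackle (over 1 N), its middle within 45 mm of the lid's middle, leg ends 40 to 132 mm above the lid, bow up within 0.35 rad, slower than 0.03 m/s, not touching dish, tin or mug; dial within 0.15 rad of its open notch (value of joint dial between -0.15 and 0.15 rad and horizontal distance between shackle and dish_top below 0.045 m and height (world z) of shackle between 0.078 and 0.17 m and angle between shackle's own z axis and vertical below 0.35 rad and contact force between the fingers and shackle above 1 N and contact force between shackle and dish below 0.2 N and contact force between shackle and tin below 0.2 N and contact force between shackle and mug below 0.2 N and linear speed of shackle below 0.03 m/s); the arm keeps its last pose, push and grip.
It fails at once if the mug is shifted by more than 30 mm (distance of mug from where it was at the start of the episode above 0.03 m).
It fails at once if the scourer tin is shifted by more than 30 mm (distance of scourer_tin from where it was at the start of the episode above 0.03 m).
It fails at once if the brush is shifted by more than 30 mm (distance of brush from where it was at the start of the episode above 0.03 m).
It fails at once if the jar is shifted by more than 30 mm (distance of jar from where it was at the start of the episode above 0.03 m).
It fails at once if the soap bottle is shifted by more than 30 mm (distance of soap_bottle from where it was at the start of the episode above 0.03 m).
It also fails if it takes over 58 s, if anything falls off the work surface, if the arm or the gripper's body presses on something with over 40 N, if the wrist force passes 120 N, or if a joint passes its speed limit or range.

## Robot

A 7-joint arm with a two-finger parallel gripper is mounted at the origin on the work surface. World frame = base frame: x ahead of the robot, y to its left, z up, the work surface at z = 0. Lengths are in m, angles in rad, forces in N, time in s.
With the tool pointing down it reaches from about 0.4 to 0.875 m from the base axis. Payload 19.3 kg.
Tool frame: the origin (TCP) lies on the centre line of the jaws, within the pads' length; the fingertips stand 25 mm ahead of it and the grasp point (between the pads) lies 6 mm ahead of it; z points along the fingers, y is the line along which they close (so a half turn about z gives the same grasp; the last joint's range is limited). The gripper opens to 85 mm and grips with 20 to 120 N. Pads are 22 mm wide; open, the fingers measure 114 mm over their backs; the gripper's body (76 mm by 85 mm) begins 54 mm behind the grasp point. The pads swing forward as they close: fully open they stand 13 mm farther back than shut.
Start: joints at [-1.367, 0.521, -0.036, 1.599, 0.021, 1.021, -0.113], TCP at [0.169, 0.602, 0.229] pointing down, gripper open.
Joint ranges: [-2.91, 2.91], [-0.3, 2.13], [-1.5, 1.42], [0.17, 2.43], [-1.26, 4.41], [0.16, 1.93], [-2.52, 2.52]. Speed limits (rad/s): [1.89, 1.89, 2.39, 2.39, 3.01, 3.01, 3.01].

## Interface

Orientations are given as a 3x3 rotation matrix whose columns are the frame's x, y, z axes.
In Python, from rig import bot gives the robot as it stands. The module is installed in compiled form; this text tells all that it offers.
- The arm moves only by the tool servo_tool, never from a script. Its argument "steps" is a list of rows, each a list of 3 entries, a list of its own where there are three numbers: the opening, from -1 (shut) to 1 (fully open), then the shift along the tool's x, y, z in cm, then the turn, a rotation vector about the tool's x, y, z in degrees. A call has 1 to 20 rows; each row is the pose to reach, as a shift and turn from the pose commanded when the call began, along the tool's axes at that moment; what a row does not reach only later rows make up. A row lasts 1/8 s, in which the tool goes at most 62.5 mm and 10.7 degrees, less where a joint would pass 70% of its speed; a pose out of reach is approached as far as the arm can. A call with a gripper value outside its range is refused whole. The fingers move at their own pace and stop on an object; "newtons" is the grip in N (left out, the last holds). Time passes only in rows, so rows that repeat a pose let the fingers close. It gives the time, the measured TCP pose, the force, the opening and the grip force at its end, in the units of the state.
- bot.get_obs(): the state, without advancing time (a new reading comes with each control period).
- bot.camera(name): name is "scene" or "top" or "wrist"; returns the picture (384x512x3 uint8, red, green, blue); there is no depth.
- bot.camera_model(name): a dict with "fov_y" (degrees; the focal length in pixels is half the picture's height over the tangent of half this angle, whatever the lens; pixels are square), "cx", "cy" (the principal point, pixels), "origin" and "attitude" of the camera in the world. Camera axes: x right, y down, z forward; pixel columns grow to the right and rows downward; lengths in m; the calibration is good to about 2 mm. A picture is of the moment at which its call begins: read the wrist's pose just before it. camera_model takes no time and is no camera call; for the wrist camera it gives the pose at the moment of the call.
- bot.job_done(): hands the job in; it is judged then, once.
Trained networks look in the newest picture that a camera, given by its name, has taken for a name from the list of things; names that differ only in an ending like _2 or _b are one class to them, and where a whole thing is asked for, a point or a joint stands for the part that bears it (a point fixed in the world has none). Each returns a list of dicts, best first, with "confidence" (0 to 1); they miss things now and then, are a little off and sometimes report something else, mostly with a low value. They report only what shows in the picture. A call takes as long as a camera call. They do not tell look-alikes from the thing itself.
- bot.search_frame(camera, query): "bbox" ([left, top, right, bottom] in pixels, round what is visible of it).
The state is a dict: "time": time; "joint_positions": joint angles; "joint_velocities": joint speeds; "effort": joint torques, N m; "position": TCP position; "tool_rot": TCP orientation; "contact_force": force on the tool from outside, world axes, zero at the start; "wrist_torque": the same for the moment, N m; "finger_gap": finger opening in m; "gripper_force": force on a finger pad.
Only numpy, scipy, OpenCV 4.12 (cv2) and the standard library are available. Lean on these libraries where they do the work, as an engineer would, in place of code of your own. Each camera call takes 0.05 s, during which the arm holds its last target. There are 200 camera calls.

## Working session

There is one attempt and no reset: what is moved stays moved. The work goes in short steps, Python scripts to look and compute and a tool call to move; the robot and the scene stay as the last step left them, time stands still between calls to the robot, and variables do not carry over. Pictures are saved under pics/ and viewed, at most 10 in all, crops included, and the job is handed in when it is done.

Besides the shell and the picture viewer there is one more tool, called after "Request:" by a JSON object that holds its "op" and its "data", one argument or row to a line. servo_tool: Moves the arm, as the interface text tells. Its arguments: {"type":"object","properties":{"steps":{"type":"array","items":{"type":"array"}},"newtons":{"type":"number"}},"required":["steps"]}

```bash
mkdir -p pics; cat > h.py <<'E'
from rig import bot
import numpy as np, cv2
def save(cam,fn):
    im=bot.camera(cam); cv2.imwrite('pics/'+fn,cv2.cvtColor(im,cv2.COLOR_RGB2BGR)); return im
def ray(m,u,v):
    f=192/np.tan(np.radians(m['fov_y'])/2)
    d=np.array(m['attitude'])@np.array([(u-m['cx'])/f,(v-m['cy'])/f,1]); return np.array(m['origin']),d
def at_z(m,u,v,z):
    o,d=ray(m,u,v); return o+d*(z-o[2])/d[2]
def proj(m,p):
    f=192/np.tan(np.radians(m['fov_y'])/2)
    c=np.array(m['attitude']).T@(np.array(p)-m['origin']); return m['cx']+f*c[0]/c[2],m['cy']+f*c[1]/c[2]
E
python3 - <<'E'
from h import *
a=save('top','t1.png'); b=save('scene','s1.png')
cv2.imwrite('pics/both.png',cv2.cvtColor(np.hstack([a,b]),cv2.COLOR_RGB2BGR)[:, :]) 
np.set_printoptions(precision=4,suppress=True)
for c in('top','scene','wrist'): print(c,bot.camera_model(c))
o=bot.get_obs(); print(o['time'],o['position'],o['tool_rot'],o['finger_gap'])
for c in('top','scene'):
  for q in('tin','dial','shackle','dish','mug','jar','brush','scourer_tin','soap_bottle'):
    print(c,q,[(np.round(d['bbox'],0).tolist(),round(d['confidence'],2)) for d in bot.search_frame(c,q)])
E
```

```text
top {'fov_y': 44.64880825864154, 'cx': 252.96574034736537, 'cy': 186.45620863912907, 'origin': array([0.4732, 0.0548, 1.4422]), 'attitude': array([[-0.031 , -0.9953,  0.0913],
       [-0.9995,  0.031 , -0.0019],
       [-0.0009, -0.0914, -0.9958]])}
scene {'fov_y': 47.74686313976283, 'cx': 255.07647481041695, 'cy': 193.95996933930545, 'origin': array([ 1.0751, -0.707 ,  0.8142]), 'attitude': array([[ 0.843 ,  0.3283, -0.4261],
       [ 0.5378, -0.5241,  0.6604],
       [-0.0065, -0.7859, -0.6184]])}
wrist {'fov_y': 66.97175312437659, 'cx': 262.6976322286111, 'cy': 192.44799774308487, 'origin': array([0.0935, 0.6236, 0.3731]), 'attitude': array([[ 0.2716,  0.9155,  0.2969],
       [ 0.9624, -0.2578, -0.0857],
       [-0.0019,  0.309 , -0.9511]])}
0.1 [0.169  0.6014 0.2281] [[-0.9627  0.2704 -0.0002]
 [ 0.2704  0.9627 -0.001 ]
 [-0.0001 -0.001  -1.    ]] 0.08552281989314088
top tin [([241.0, 168.0, 311.0, 224.0], 0.79)]
top dial [([277.0, 189.0, 311.0, 205.0], 0.82), ([149.0, 200.0, 180.0, 243.0], 0.68)]
top shackle [([255.0, 188.0, 273.0, 198.0], 0.63)]
top dish [([207.0, 96.0, 238.0,
[... 641 characters left out ...]
hackle [([240.0, 189.0, 256.0, 218.0], 0.61), ([259.0, 149.0, 299.0, 182.0], 0.56)]
scene dish [([209.0, 162.0, 251.0, 198.0], 0.88), ([319.0, 212.0, 376.0, 254.0], 0.88), ([160.0, 190.0, 212.0, 226.0], 0.73), ([256.0, 148.0, 298.0, 180.0], 0.65)]
scene mug [([127.0, 272.0, 167.0, 322.0], 0.82), ([317.0, 178.0, 336.0, 209.0], 0.21)]
scene jar [([318.0, 177.0, 336.0, 208.0], 0.63), ([128.0, 271.0, 167.0, 320.0], 0.46)]
scene brush [([267.0, 234.0, 342.0, 272.0], 0.58), ([194.0, 190.0, 285.0, 267.0], 0.34)]
scene scourer_tin [([208.0, 282.0, 246.0, 327.0], 0.61)]
scene soap_bottle [([323.0, 114.0, 348.0, 166.0], 0.68), ([256.0, 146.0, 300.0, 180.0], 0.27), ([267.0, 236.0, 343.0, 272.0], 0.18)]
```

View pics/t1.png

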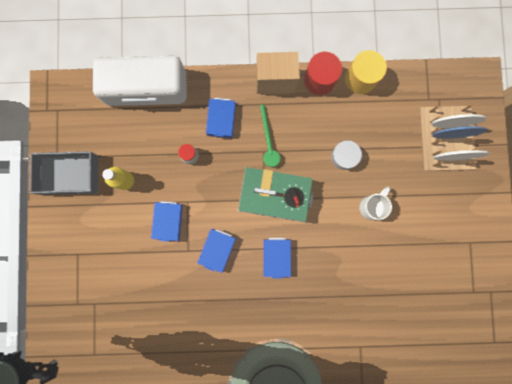

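View pics/s1.png

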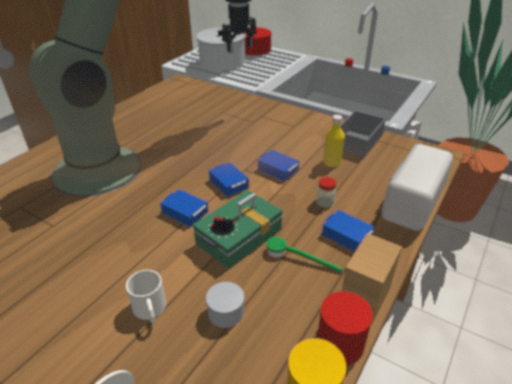

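Top view: four blue dishes at (166,221), (216,250), (278,258) and (222,118), the tin at (276,195). The robot's left is image left, so (166,221) fits "farthest left". I'll confirm it in a crop and measure.

```bash
python3 - <<'E'
from h import *
np.set_printoptions(precision=4,suppress=True)
im=cv2.imread('pics/t1.png'); m=bot.camera_model('top')
c=cv2.resize(im[90:290,135:325],None,fx=3,fy=3,interpolation=cv2.INTER_CUBIC); cv2.imwrite('pics/crop1.png',c)
for n,(u,v,z) in dict(dA=(222,118,.038),dB=(216,250,.038),dC=(278,258,.038),dD=(166,221,.038)).items(): print(n,at_z(m,u,v,z))
hsv=cv2.cvtColor(im,cv2.COLOR_BGR2HSV)
def rect(mask,z,n):
    cs,_=cv2.findContours(mask,cv2.RETR_EXTERNAL,cv2.CHAIN_APPROX_NONE); k=max(cs,key=cv2.contourArea)
    w=np.array([at_z(m,u,v,z)[:2] for u,v in k[:,0,:].astype(float)],np.float32)
    r=cv2.minAreaRect(w); print(n,r)
    return r
b=cv2.inRange(hsv,(105,120,60),(130,255,255)); b2=np.zeros_like(b); b2[190:250,140:190]=b[190:250,140:190]; rect(b2,.038,'dish')
g=cv2.inRange(hsv,(65,60,30),(90,255,255)); g2=np.zeros_like(g); g2[166:230,236:320]=g[166:230,236:320]; rect(g2,.07,'tin')
E
```

```text
dA [0.815  0.1402 0.038 ]
dB [0.4154 0.168  0.038 ]
dC [ 0.3861 -0.0157  0.038 ]
dD [0.5062 0.3157 0.038 ]
dish ((0.5044991374015808, 0.3149929642677307), (0.07860315591096878, 0.11027389019727707), 83.87785339355469)
tin ((0.5744098424911499, -0.01303575187921524), (0.19697892665863037, 0.12632137537002563), 78.76716613769531)
```

View pics/crop1.png

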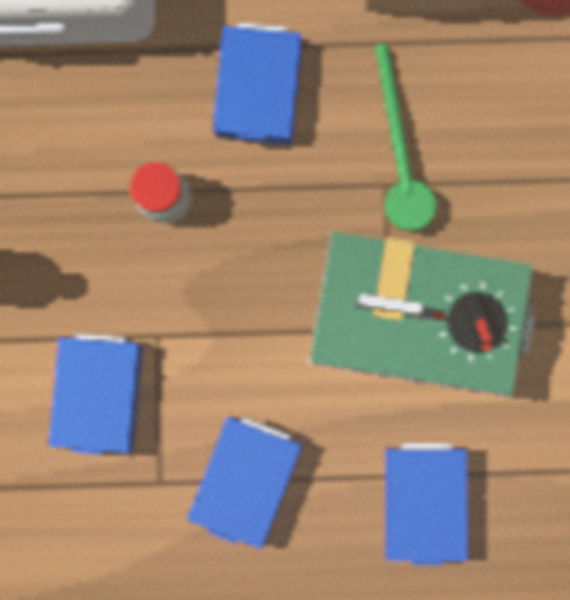

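The crop confirms it: the dish at crop (95,395) is the leftmost of the four identical dishes, measured at about (0.505, 0.315), 79 x 110 mm as specified. The tin measures 197 x 126 mm. The dial's red pointer runs from crop (478,322) to (488,350), and the red mark is at (437,313). That puts the dial about 4 clicks away. Next I'll move above the dial for a wrist view.

```bash
cat >> h.py <<'E'
np.set_printoptions(precision=4,suppress=True)
def plan(*targets):
    """targets: (x,y,z,yaw_deg of tool y), tool down -> local shift cm, rotvec deg"""
    o=bot.get_obs(); R=np.array(o['tool_rot']); p=np.array(o['position'])
    for x,y,z,a in targets:
        a=np.radians(a); Y=np.array([np.cos(a),np.sin(a),0]); Z=np.array([0,0,-1.]); X=np.cross(Y,Z)
        T=np.column_stack([X,Y,Z]); rv=cv2.Rodrigues(R.T@T)[0].ravel()
        print('shift cm',np.round(R.T@(np.array([x,y,z])-p)*100,2),'turn',np.round(np.degrees(rv),1))
E
python3 - <<'E'
from h import *
m=bot.camera_model('top')
print('dial px->',at_z(m,294,197.3,.09))
plan((.45,.33,.27,92),(.563,-.067,.27,109))
E
```

```text
dial px-> [ 0.562  -0.0657  0.09  ]
shift cm [-34.4  -18.56  -4.14] turn [ -0.   -0.  -17.7]
shift cm [-56.01 -53.73  -4.14] turn [ -0.   -0.  -34.7]
```

Request:
{"op": "servo_tool", "data": {
  "steps": [
    [-0.1,[-17,-9,-4],[0,0,-9]],
    [-0.1,[-34.4,-18.5,-4.1],[0,0,-18]],
    [-0.1,[-34.4,-18.5,-4.1],[0,0,-18]],
    [-0.1,[-34.4,-18.5,-4.1],[0,0,-18]],
    [-0.1,[-34.4,-18.5,-4.1],[0,0,-18]],
    [-0.1,[-34.4,-18.5,-4.1],[0,0,-18]],
    [-0.1,[-34.4,-18.5,-4.1],[0,0,-18]],
    [-0.1,[-56,-53.7,-4.1],[0,0,-34.7]],
    [-0.1,[-56,-53.7,-4.1],[0,0,-34.7]],
    [-0.1,[-56,-53.7,-4.1],[0,0,-34.7]],
    [-0.1,[-56,-53.7,-4.1],[0,0,-34.7]],
    [-0.1,[-56,-53.7,-4.1],[0,0,-34.7]],
    [-0.1,[-56,-53.7,-4.1],[0,0,-34.7]],
    [-0.1,[-56,-53.7,-4.1],[0,0,-34.7]],
    [-0.1,[-56,-53.7,-4.1],[0,0,-34.7]],
    [-0.1,[-56,-53.7,-4.1],[0,0,-34.7]],
    [-0.1,[-56,-53.7,-4.1],[0,0,-34.7]]
  ]
}}

```text
time: 3.12
position: [0.5629, -0.0652, 0.2696]
tool_rot: [[-0.945, -0.328, -0.0], [-0.328, 0.945, 0.0], [-0.0, 0.0, -1.0]]
contact_force: [-0.2, -0.1, -0.6]
finger_gap: 0.0385
gripper_force: 0.0
```

```bash
python3 - <<'E'
from h import *
o=bot.get_obs(); print(o['time'],o['position'],o['tool_rot'],o['finger_gap'],o['joint_positions'])
m=bot.camera_model('wrist'); print(m)
import json
json.dump({k:np.array(v).tolist() for k,v in m.items()},open('w1.json','w'))
save('wrist','w1.png')
for n,p in dict(dial=(.5637,-.067,.098),shk=(.5806,.0184,.114)).items(): print(n,proj(m,p))
im=cv2.imread('pics/w1.png'); cv2.imwrite('pics/w1b.png',cv2.resize(im,(768,576),interpolation=cv2.INTER_CUBIC))
E
```

```text
3.125 [ 0.5629 -0.0652  0.2696] [[-0.9448 -0.3276 -0.    ]
 [-0.3276  0.9448  0.0005]
 [-0.0001  0.0004 -1.    ]] 0.038530794538551474 [-0.0472  0.3869  0.0789  1.7127 -0.035   1.0434  1.9481]
{'fov_y': 66.97175312437659, 'cx': 262.6976322286111, 'cy': 192.44799774308487, 'origin': array([ 0.4889, -0.0905,  0.4146]), 'attitude': array([[-0.3265,  0.899 ,  0.2918],
       [ 0.9452,  0.3108,  0.0999],
       [-0.0009,  0.3084, -0.9513]])}
dial (np.float64(260.97185461456877), np.float64(171.88786125459097))
shk (np.float64(328.4006280088412), np.float64(213.636682274304))
```

View pics/w1b.png

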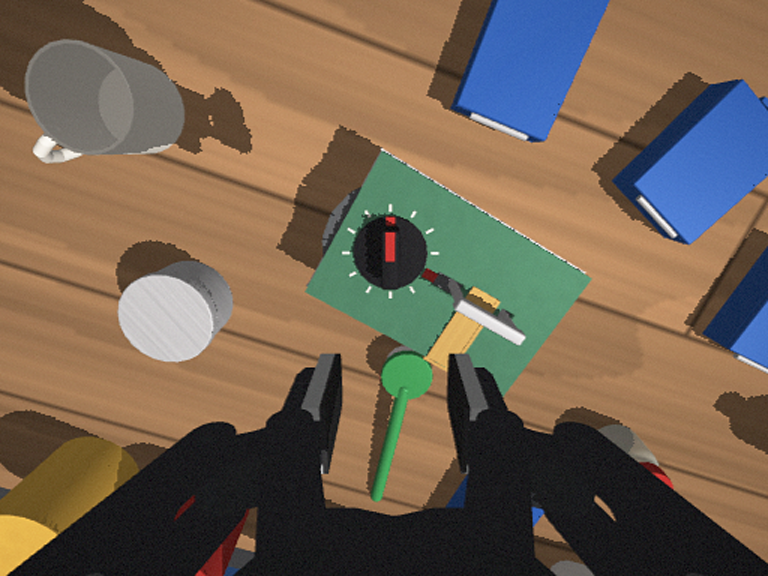

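```bash
python3 - <<'E'
from h import *
import json
m=json.load(open('w1.json'))
P=lambda u,v,z: at_z(m,u/1.5,v/1.5,z)
d=P(391,252,.07); s=P(490,322,.114); print('dial',d,'bow',s,'dist',np.linalg.norm((s-d)[:2]),'dir',np.degrees(np.arctan2(*(s-d)[1::-1])))
a,b,c=P(382,150,.07),P(590,277,.07),P(307,292,.07)
print(np.linalg.norm(a-b),np.linalg.norm(a-c),'ctr',(b+c)/2,'yaw',np.degrees(np.arctan2(*(b-a)[1::-1])))
e1,e2=P(461,304,.114),P(522,341,.114); print('bow ends len',np.linalg.norm(e1-e2),np.degrees(np.arctan2(*(e2-e1)[1::-1])),(e1+e2)/2)
E
```

```text
dial [ 0.5658 -0.0668  0.07  ] bow [0.5824 0.0171 0.114 ] dist 0.08551636199828115 dir 78.85805633888585
0.19769692246953766 0.1295402443215817 ctr [ 0.5766 -0.0135  0.07  ] yaw 78.74125854986444
bow ends len 0.055984965070344055 77.023549585028 [0.5825 0.0187 0.114 ]
```

```bash
python3 - <<'E'
from h import *
plan((.565,-.067,.13,108.8),(.565,-.067,.104,108.8))
E
```

```text
shift cm [-0.14 -0.22 13.97] turn [0.  0.  0.3]
shift cm [-0.14 -0.22 16.57] turn [0.  0.  0.3]
```

Request:
{"op": "servo_tool", "data": {
  "steps": [
    [-0.1,[-0.1,-0.2,5],[0,0,0.3]],
    [-0.1,[-0.1,-0.2,10],[0,0,0.3]],
    [-0.1,[-0.1,-0.2,14],[0,0,0.3]],
    [-0.1,[-0.1,-0.2,15.5],[0,0,0.3]],
    [-0.1,[-0.1,-0.2,16.5],[0,0,0.3]],
    [-0.1,[-0.1,-0.2,16.5],[0,0,0.3]],
    [-1,[-0.1,-0.2,16.5],[0,0,0.3]],
    [-1,[-0.1,-0.2,16.5],[0,0,0.3]],
    [-1,[-0.1,-0.2,16.5],[0,0,0.3]],
    [-1,[-0.1,-0.2,16.5],[0,0,0.3]],
    [-1,[-0.1,-0.2,16.5],[0,0,0.3]]
  ],
  "newtons": 40
}}

```text
time: 4.55
position: [0.5645, -0.0683, 0.1047]
tool_rot: [[-0.947, -0.321, 0.0], [-0.321, 0.947, -0.0], [-0.0, -0.0, -1.0]]
contact_force: [-0.8, 0.1, 0.9]
finger_gap: -0.0004
gripper_force: 0.0
```

```bash
python3 - <<'E'
from h import *
o=bot.get_obs(); print(o['time'],o['position'],o['finger_gap'],o['gripper_force'],o['contact_force'],o['wrist_torque'])
a=save('wrist','w2.png'); b=save('scene','s2.png')
c=cv2.resize(b[140:290,150:350],(800,600),interpolation=cv2.INTER_CUBIC)
o2=np.hstack([cv2.resize(a,(400,300)),cv2.resize(b[150:270,170:330],(400,300),interpolation=cv2.INTER_CUBIC)])
cv2.imwrite('pics/ws2.png',cv2.cvtColor(o2,cv2.COLOR_RGB2BGR))
E
```

```text
4.55 [ 0.5645 -0.0683  0.1047] -0.00041797413509482985 0.0 [-0.8219  0.0583  0.9373] [-0.0112  0.0293 -0.0309]
```

View pics/ws2.png

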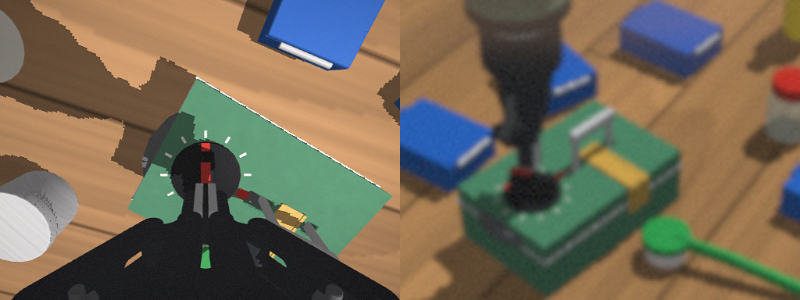

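```bash
python3 - <<'E'
from h import *
m=bot.camera_model('wrist'); o=bot.get_obs(); p=np.array(o['position']); R=np.array(o['tool_rot'])
for z in(.0,.006,.025): print('tool z',z,proj(m,p+R@[0,0,z]))
for x in(-11,11): print('tip edge',proj(m,p+R@[x/1000,0,.025]))
for n,q in dict(dial70=(.5658,-.0668,.07),dial98=(.5658,-.0668,.098),bow=(.5825,.0185,.114)).items(): print(n,proj(m,q))
im=cv2.imread('pics/w2.png'); c=cv2.resize(im[150:330,170:410],(800,600),interpolation=cv2.INTER_CUBIC); cv2.imwrite('pics/w2c.png',c)
E
```

```text
tool z 0.0 (np.float64(262.44640181490547), np.float64(245.72609657563274))
tool z 0.006 (np.float64(262.46833807419193), np.float64(240.7129220479418))
tool z 0.025 (np.float64(262.5289117016336), np.float64(226.86980676677965))
tip edge (np.float64(262.55334124586153), np.float64(242.30553675278662))
tip edge (np.float64(262.50357400507426), np.float64(210.8602636124254))
dial70 (np.float64(264.0615155081818), np.float64(223.13180828351977))
dial98 (np.float64(264.21344139060494), np.float64(242.81103303515718))
bow (np.float64(395.5570707915126), np.float64(323.38376718706553))
```

View pics/w2c.png

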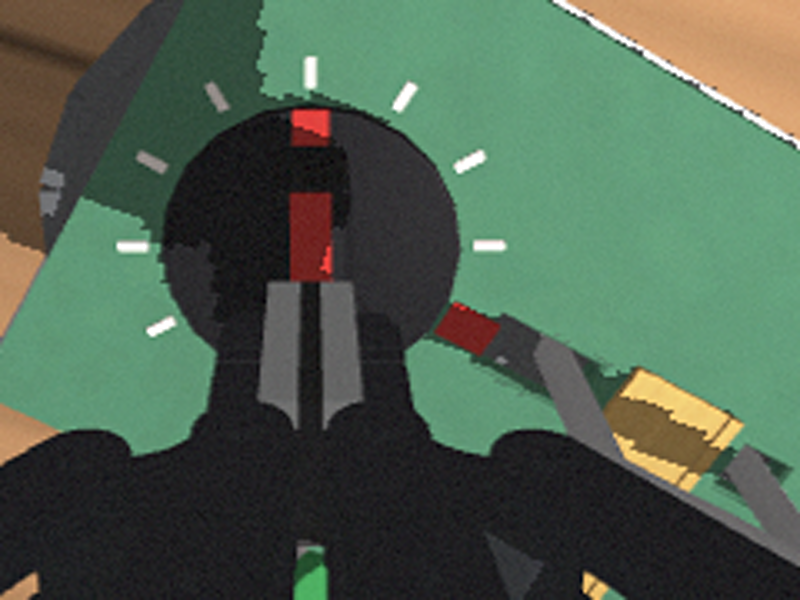

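The fingers shut on nothing. The crop shows the shut pads at (310,282–430), overlapping the red strip on top of the bar. They are laterally centred, so they look too high. I'll reopen, descend in small steps and watch the force.

Request:
{"op": "servo_tool", "data": {
  "steps": [
    [-0.1,[0,0,0],[0,0,0]],
    [-0.1,[0,0,0],[0,0,0]],
    [-0.1,[0,0,0],[0,0,0]],
    [-0.1,[0,0,0.4],[0,0,0]],
    [-0.1,[0,0,0.8],[0,0,0]],
    [-0.1,[0,0,0.8],[0,0,0]]
  ]
}}

```text
time: 5.4
position: [0.5643, -0.0683, 0.0961]
tool_rot: [[-0.947, -0.321, -0.001], [-0.321, 0.947, -0.0], [0.001, 0.0, -1.0]]
contact_force: [-0.5, 0.5, 0.2]
finger_gap: 0.0385
gripper_force: 0.0
```

Request:
{"op": "servo_tool", "data": {
  "steps": [
    [-0.1,[0,0,0.4],[0,0,0]],
    [-0.1,[0,0,0.4],[0,0,0]]
  ]
}}

```text
time: 5.65
position: [0.5644, -0.0683, 0.0923]
tool_rot: [[-0.947, -0.321, -0.0], [-0.321, 0.947, -0.0], [0.0, 0.0, -1.0]]
contact_force: [-0.0, -0.6, -0.4]
finger_gap: 0.0386
gripper_force: 0.0
```

Request:
{"op": "servo_tool", "data": {
  "steps": [
    [-1,[0,0,0],[0,0,0]],
    [-1,[0,0,0],[0,0,0]],
    [-1,[0,0,0],[0,0,0]],
    [-1,[0,0,0],[0,0,0]]
  ],
  "newtons": 30
}}

```text
time: 6.15
position: [0.5646, -0.0683, 0.0927]
tool_rot: [[-0.947, -0.321, 0.0], [-0.321, 0.947, 0.0], [-0.0, -0.0, -1.0]]
contact_force: [-1.1, 0.7, 3.5]
finger_gap: 0.0124
gripper_force: 29.5
```

Request:
{"op": "servo_tool", "data": {
  "steps": [
    [-0.2,[0,0,0],[0,0,0]],
    [-0.2,[0,0,0],[0,0,0]],
    [-0.2,[0,0,0.3],[0,0,0]],
    [-0.2,[0,0,0.5],[0,0,0]],
    [-1,[0,0,0.5],[0,0,0]],
    [-1,[0,0,0.5],[0,0,0]],
    [-1,[0,0,0.5],[0,0,0]],
    [-1,[0,0,0.5],[0,0,0]]
  ],
  "newtons": 50
}}

```text
time: 7.15
position: [0.5644, -0.0683, 0.0876]
tool_rot: [[-0.947, -0.321, -0.0], [-0.321, 0.947, -0.0], [0.0, 0.0, -1.0]]
contact_force: [-1.2, 0.8, 1.8]
finger_gap: 0.0121
gripper_force: 49.2
```

Request:
{"op": "servo_tool", "data": {
  "steps": [
    [-1,[0,0,0],[0,0,8]],
    [-1,[0,0,0],[0,0,16]],
    [-1,[0,0,0],[0,0,24]],
    [-1,[0,0,0],[0,0,32]],
    [-1,[0,0,0],[0,0,40]],
    [-1,[0,0,0],[0,0,50]],
    [-1,[0,0,0],[0,0,60]],
    [-1,[0,0,0],[0,0,60]]
  ]
}}

```text
time: 8.15
position: [0.5646, -0.0672, 0.0876]
tool_rot: [[-0.752, 0.659, -0.0], [0.659, 0.752, 0.001], [0.0, 0.0, -1.0]]
contact_force: [-1.0, 6.1, 2.0]
finger_gap: 0.0125
gripper_force: 49.4
```

Request:
{"op": "servo_tool", "data": {
  "steps": [
    [-1,[0.05,0.07,0],[0,0,8]],
    [-1,[0.05,0.07,0],[0,0,16]],
    [-1,[0.05,0.07,0],[0,0,24]],
    [-1,[0.05,0.07,0],[0,0,32]],
    [-1,[0.05,0.07,0],[0,0,40]],
    [-1,[0.05,0.07,0],[0,0,50]],
    [-1,[0.05,0.07,0],[0,0,60]],
    [-1,[0.05,0.07,0],[0,0,60]],
    [-1,[0.05,0.07,0],[0,0,60]],
    [-1,[0.05,0.07,0],[0,0,60]]
  ]
}}

```text
time: 9.4
position: [0.5656, -0.0669, 0.0877]
tool_rot: [[0.191, 0.981, 0.002], [0.981, -0.191, 0.0], [0.001, 0.002, -1.0]]
contact_force: [7.0, 4.1, -4.1]
finger_gap: 0.0123
gripper_force: 49.1
```

```bash
python3 - <<'E'
from h import *
o=bot.get_obs(); R=o['tool_rot']; print(o['time'],o['position'],np.degrees(np.arctan2(R[1,1],R[0,1])),o['wrist_torque'],o['joint_positions'])
E
```

```text
9.4 [ 0.5656 -0.0669  0.0877] -11.040113738241732 [ 0.9322 -1.3309 -0.0372] [-0.4054  0.725   0.6193  1.8834 -0.6155  0.7306  0.3762]
```

Request:
{"op": "servo_tool", "data": {
  "steps": [
    [-0.1,[0,0,0],[0,0,0]],
    [-0.1,[0,0,0],[0,0,0]],
    [-0.1,[0,0,0],[0,0,0]],
    [-0.1,[0,0,-3],[0,0,0]],
    [-0.1,[0,0,-8],[0,0,0]],
    [-0.1,[0,0,-12],[0,0,0]],
    [-0.1,[0,0,-12],[0,0,0]],
    [-0.1,[0,0,-12],[0,0,0]]
  ]
}}

```text
time: 10.4
position: [0.5644, -0.0672, 0.2071]
tool_rot: [[0.195, 0.981, -0.0], [0.981, -0.195, 0.0], [0.0, -0.0, -1.0]]
contact_force: [0.7, 0.1, -0.7]
finger_gap: 0.0382
gripper_force: 0.0
```

```bash
python3 - <<'E'
from h import *
import json
o=bot.get_obs(); R=o['tool_rot']; print(o['time'],o['position'],np.degrees(np.arctan2(R[1,1],R[0,1])))
m=bot.camera_model('wrist'); json.dump({k:np.array(v).tolist() for k,v in m.items()},open('w3.json','w'))
save('wrist','w3.png')
for n,p in dict(dial=(.5653,-.067,.098),shk=(.5823,.0185,.114)).items(): print(n,np.array(proj(m,p))*1.5)
im=cv2.imread('pics/w3.png'); cv2.imwrite('pics/w3b.png',cv2.resize(im,(768,576),interpolation=cv2.INTER_CUBIC))
E
```

```text
10.4 [ 0.5644 -0.0672  0.2071] -11.255990597994861
dial [394.7209 283.6705]
shk [394.6109 131.2126]
```

View pics/w3b.png

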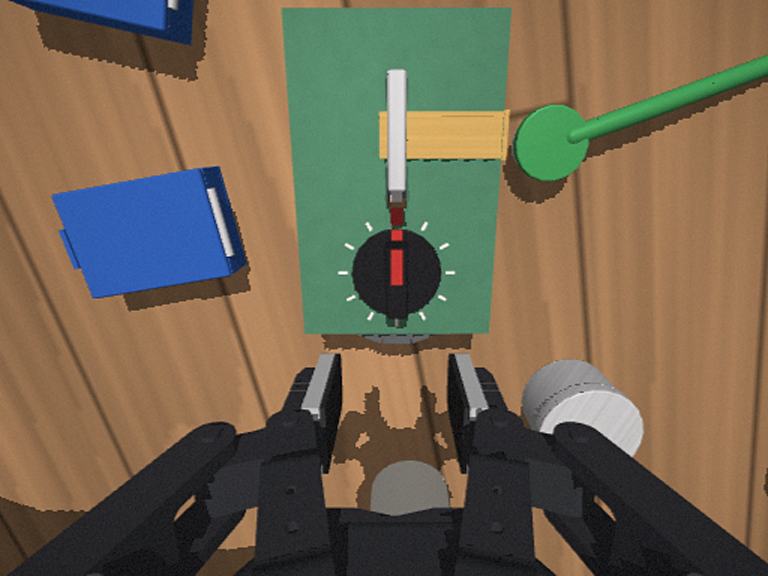

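The dial's pointer at (397,235) lines up with the red mark at (397,215), so the lock is open. The bow spans (397,70) to (397,192), as predicted. Now I'll grasp it.

```bash
python3 - <<'E'
from h import *
plan((.583,.0185,.207,-11.2),(.583,.0185,.098,-11.2))
E
```

```text
shift cm [ 8.78  0.17 -0.02] turn [-0.1  0.  -0.1]
shift cm [ 8.78  0.19 10.88] turn [-0.1  0.  -0.1]
```

Request:
{"op": "servo_tool", "data": {
  "steps": [
    [-0.1,[4.4,0.1,0],[0,0,0]],
    [-0.1,[8.8,0.2,0],[0,0,0]],
    [-0.1,[8.8,0.2,0],[0,0,0]],
    [-0.1,[8.8,0.2,5],[0,0,0]],
    [-0.1,[8.8,0.2,8.5],[0,0,0]],
    [-0.1,[8.8,0.2,10],[0,0,0]],
    [-0.1,[8.8,0.2,10.9],[0,0,0]],
    [-0.1,[8.8,0.2,10.9],[0,0,0]],
    [-1,[8.8,0.2,10.9],[0,0,0]],
    [-1,[8.8,0.2,10.9],[0,0,0]],
    [-1,[8.8,0.2,10.9],[0,0,0]],
    [-1,[8.8,0.2,10.9],[0,0,0]],
    [-1,[8.8,0.2,10.9],[0,0,0]]
  ],
  "newtons": 50
}}

```text
time: 12.08
position: [0.5842, 0.0185, 0.0995]
tool_rot: [[0.196, 0.981, 0.001], [0.981, -0.196, 0.0], [0.001, 0.001, -1.0]]
contact_force: [-1.0, -0.3, 7.8]
finger_gap: 0.0083
gripper_force: 51.1
```

Request:
{"op": "servo_tool", "data": {
  "steps": [
    [-1,[0,0,-0.5],[0,0,0]],
    [-1,[0,0,-1],[0,0,0]],
    [-1,[0,0,-1.5],[0,0,0]],
    [-1,[0,0,-2],[0,0,0]],
    [-1,[0,0,-2],[0,0,0]]
  ]
}}

```text
time: 12.7
position: [0.584, 0.0185, 0.119]
tool_rot: [[0.196, 0.981, 0.001], [0.981, -0.196, 0.0], [0.0, 0.001, -1.0]]
contact_force: [-0.2, -0.5, -1.2]
finger_gap: 0.0082
gripper_force: 50.0
```

Request:
{"op": "servo_tool", "data": {
  "steps": [
    [-1,[0,0,-1],[0,0,0]],
    [-1,[0,0,-2],[0,0,0]],
    [-1,[0,0,-3],[0,0,0]],
    [-1,[0,0,-4.5],[0,0,0]],
    [-1,[0,0,-6],[0,0,0]],
    [-1,[0,0,-8],[0,0,0]],
    [-1,[0,0,-8],[0,0,0]],
    [-1,[0,0,-8],[0,0,0]]
  ]
}}

```text
time: 13.7
position: [0.5836, 0.0187, 0.1983]
tool_rot: [[0.196, 0.981, -0.0], [0.981, -0.196, 0.0], [0.0, -0.0, -1.0]]
contact_force: [-0.3, -0.1, -2.2]
finger_gap: 0.0082
gripper_force: 50.0
```

```bash
python3 - <<'E'
from h import *
m=bot.camera_model('top'); save('top','t4.png')
plan((.505,.315,.19,-11.2),(.505,.315,.19,15))
E
```

```text
shift cm [ 27.53 -13.5    0.82] turn [-0.   0.  -0.1]
shift cm [ 27.53 -13.5    0.82] turn [ -0.   -0.  -26.3]
```

Request:
{"op": "servo_tool", "data": {
  "steps": [
    [-1,[2,-1,0],[0,0,0]],
    [-1,[5,-2.5,0],[0,0,0]],
    [-1,[9,-4.4,0],[0,0,0]],
    [-1,[13,-6.4,0],[0,0,0]],
    [-1,[17,-8.3,0.2],[0,0,0]],
    [-1,[21,-10.3,0.4],[0,0,0]],
    [-1,[24,-11.8,0.6],[0,0,0]],
    [-1,[26,-12.8,0.8],[0,0,0]],
    [-1,[27.5,-13.5,0.8],[0,0,0]],
    [-1,[27.5,-13.5,0.8],[0,0,0]],
    [-1,[27.5,-13.5,0.8],[0,0,0]],
    [-1,[27.5,-13.5,0.8],[0,0,0]],
    [-1,[27.5,-13.5,0.8],[0,0,0]],
    [-1,[27.5,-13.5,0.8],[0,0,0]]
  ]
}}

```text
time: 15.5
position: [0.5053, 0.3143, 0.1906]
tool_rot: [[0.196, 0.981, -0.0], [0.981, -0.196, 0.0], [0.0, -0.0, -1.0]]
contact_force: [-0.5, -0.1, -1.2]
finger_gap: 0.0084
gripper_force: 50.0
```

```bash
python3 - <<'E'
from h import *
o=bot.get_obs(); print(o['time'],o['position'],o['joint_positions'],abs(o['joint_velocities']).max(),o['gripper_force'])
a=save('wrist','w5.png'); b=save('scene','s5.png'); t=save('top','t5.png')
f=lambda i:cv2.resize(i,(400,300),interpolation=cv2.INTER_AREA)
z=cv2.resize(b[60:240,170:410],(400,300),interpolation=cv2.INTER_CUBIC); y=cv2.resize(t[90:290,80:347],(400,300),interpolation=cv2.INTER_CUBIC)
g=np.vstack([np.hstack([f(a),z]),np.hstack([y,cv2.resize(t,(400,300))])])
cv2.imwrite('pics/end.png',cv2.cvtColor(g,cv2.COLOR_RGB2BGR))
E
```

```text
15.5 [0.5053 0.3143 0.1906] [-1.1589  0.6463  0.7718  1.7472 -0.5342  0.9703 -0.3733] 0.0014267558135263156 49.95685636997223
```

View pics/end.png

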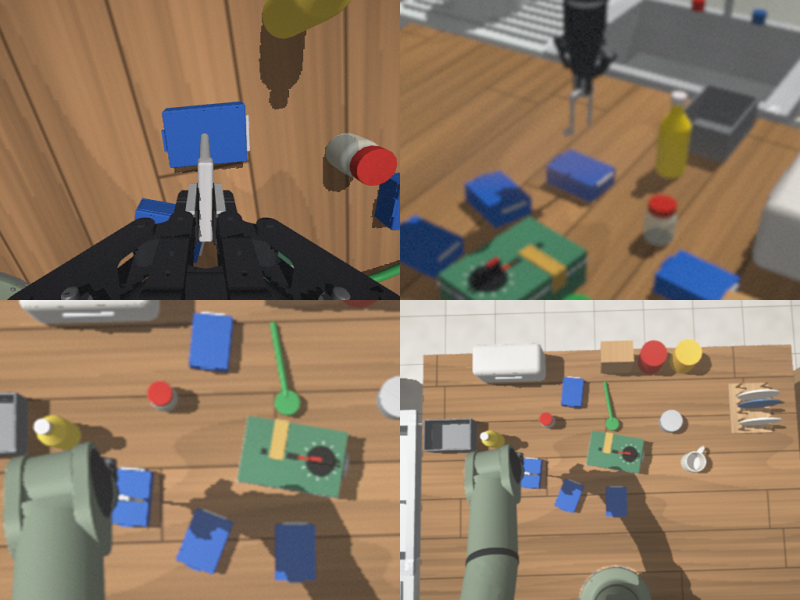

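The last views show the shackle held bow-up over the leftmost dish, about 8 cm clear of its lid. The dial is still at its mark and the bystanders have not moved. I'm handing the job in.

```bash
python3 -c "
from rig import bot
print(bot.job_done())"
```

```text
the job is handed in; nothing more can be done
None
```

The dial is turned to its open notch, and the shackle is out and held bow-up about 8 cm over the leftmost blue dish; I've handed the job in at about 16 s, but no verdict came back.

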